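# Tip the bearing balls out of a trunnion pan

### The job

Hang the steel pan in the blue stand, spout over the catch tray, by pressing both its pins down past the sprung brass gates until they sit at the bottom of the forks and the gates have closed above them, and let go. Then take the pan by the red bar at its back and tip it about 45 degrees, never beyond 60, and hold it there a moment so that both steel balls roll into the catch tray. Lower it gently back to level on its rest, without letting it drop, let go, and leave the other things on the bench where they are.

Things in the scene. Friction and masses are not known exactly. Their poses are not given: they have to be found in the camera images.
- pan: loose steel open pan, 140 long (x -65 to +75), 54 wide (y), walls 56 high, 3 thick, 450 g. Origin on its underside below the pin axis; +x to the open spout. Floor flat to x +20, then a ramp up 25 degrees to the open front. Round side pins, 10 diameter, along y from 27 out to 86 at x 0, z 24, brass collars (16 diameter) at y 60 to 64. The side walls can be pinched above the pins
- pan_axis (a point): middle of the line through the pan's two pins: pan x 0, y 0, z 24 mm; about the centre of mass
- pan_bar (a point): middle of the red round bar behind the pan: 12 mm diameter, parallel to the pins, 105 mm behind their axis at the same height; 38 mm clear between its two side arms, 36 mm clear to the pan's back wall
- pan_lip (a point): top of the spout lip: pan x 75, z 28 mm
- stand: blue stand fixed to the bench. Origin on the bench below the fork axis; +x to its catch tray. Forks at y -75 and +75 (y 68 to 82), open upward: slot 14 wide, bottom at z 105, top z 132, with a slope behind the mouth up to 140. Rubber-topped rest at x -50, z 86, holds the pan level when its pins are seated. Base x -80 to +153, y -88 to +88
- stand_axis (a point): where pan_axis lies when the pan is seated: stand x 0, y 0, z 110 mm (pins on the slot bottoms)
- catch (a point): centre of the inner floor (14 mm above the bench) of the steel catch tray at the front of the stand: inside 120 (x) by 98 (y), walls 36 above the bench, far wall 83; axes as the stand
- gate_left (a joint): sprung brass gate of the fork at +y: flap 16 long, hinged at stand x 11, z 130, lying level across the slot when closed. rad, 0 closed, to 1.35 swung down into the slot; a pin pressed down on it opens it with about 3 to 6 N and it springs shut above the seated pin
- gate_right (a joint): the same for the fork at -y
- ball_a_center (a point): centre of a steel ball, 22 mm diameter, lying loose in the pan
- ball_b_center (a point): centre of the other such ball
- transformer: bystander: brown transformer, 117x110x94 mm; origin under its centre
- capacitor: bystander: grey upright motor capacitor, 34 mm across, 88 mm high; origin under its centre

How it is judged:
By the outcome, as a careful person would: the job done as asked, in the order asked, and still so for the second after the job is handed in, with the robot touching nothing.
It also fails if it takes over 61 s, if anything falls off the work surface, if the arm or the gripper's body presses on something with over 40 N, if the wrist force passes 120 N, or if a joint passes its speed limit or range.

### The arm

A 6-joint arm with a two-finger parallel gripper is mounted at the origin on a cart in front of the work surface, level with it; the furniture and walls round the work are solid. World frame = base frame: x ahead of the robot, y to its left, z up, the work surface at z = 0. Lengths are in m, angles in rad, forces in N, time in s.
With the tool pointing down it reaches from about 0.275 to 0.875 m from the base axis. Payload 12.5 kg.
Tool frame: the origin (TCP) lies at the very end of the fingers, on their centre line; the grasp point (between the pads) lies 19 mm behind it; z points along the fingers, y is the line along which they close (so a half turn about z gives the same grasp; the last joint's range is limited). The gripper opens to 85 mm and grips with 20 to 120 N. Pads are 22 mm wide; open, the fingers measure 114 mm over their backs; the gripper's body (76 mm by 85 mm) begins 54 mm behind the grasp point. The pads swing forward as they close: fully open they stand 13 mm farther back than shut.
Start: joints at [1.14, 0.351, 1.652, -0, 1.139, -0.085], TCP at [0.186, 0.517, 0.193] pointing down, gripper open.
Joint ranges: [-2.75, 2.75], [-0.79, 2.1], [0.01, 2.65], [-1.57, 4.71], [0.07, 3.14], [-2.87, 2.87]. Speed limits (rad/s): [2.22, 2.22, 2.79, 3.14, 3.14, 3.14].

### API

Orientations are given as a 3x3 rotation matrix whose columns are the frame's x, y, z axes.
In Python, from bench import manip gives the robot as it stands. Calls block until the motion is done:
- manip.move_ptp(position, orientation): joint-space move of the TCP to a pose.
- manip.move_l(position, attitude=None, max_speed=0.15): straight line of the TCP; attitude=None keeps the orientation; max_speed is the mean speed in m/s.
- manip.move_j(angles): joint-space move.
- manip.set_gripper(opening, effort=None): opening from 0.0 (shut) to 1.0 (fully open); effort is the grip in N (None keeps the last); returns when the fingers have stopped.
- manip.dwell(seconds).
- manip.inverse_kinematics(position, orientation): joint angles nearest the present ones, or None.
- manip.grab_frame(name): name is "scene" or "top" or "wrist"; returns (picture, depth): 400x640x3 uint8, red, green, blue; 400x640 float32, m along the optical axis (not along the pixel's ray), 0 where there is no reading.
- manip.get_calibration(name): a dict with "camera_matrix" (3x3 intrinsics, pixels), "k1" (the pictures are not rectified: a ray, as slopes to the right and down, at radius r is drawn at 1 + k1 r^2 times it, then the intrinsics apply), "R" (3x3) and "t" (3): a world point X has camera coordinates R X + t. Camera axes: x right, y down, z forward; pixel columns grow to the right and rows downward; lengths in m; the calibration is good to about 2 mm. A picture is of the moment at which its call begins: read the wrist's pose just before it. get_calibration takes no time and is no camera call; for the wrist camera it gives the pose at the moment of the call.
A pose or a line that the arm cannot do raises manip.Unreachable and nothing moves.
- manip.sign_off(): hands the job in; it is judged then, once.
Trained networks look in the newest picture that a camera, given by its name, has taken for a name from the list of things; names that differ only in an ending like _2 or _b are one class to them, and where a whole thing is asked for, a point or a joint stands for the part that bears it (a point fixed in the world has none). Each returns a list of dicts, best first, with "confidence" (0 to 1); they miss things now and then, are a little off and sometimes report something else, mostly with a low value. They report only what shows in the picture. A call takes as long as a camera call.
- manip.look_for(camera, name): "at" ([x, y, z] in m, in world coordinates, good to about 4 mm: the middle of the surface that is visible of it).
Readings, each from a call of its own:
- manip.current_time(): time.
- manip.current_qpos(): joint angles.
- manip.current_joint_vel(): joint speeds.
- manip.current_joint_torque(): joint torques, N m.
- manip.current_ee_pos(): TCP position.
- manip.current_tcp_rot(): TCP orientation.
- manip.current_force(): force on the tool from outside, world axes, zero at the start.
- manip.current_ft_torque(): the same for the moment, N m.
- manip.current_grip_width(): opening from 0.0 (shut) to 1.0 (fully open).
- manip.current_grip_force(): force on a finger pad.
Only numpy, scipy, OpenCV 4.12 (cv2) and the standard library are available. Lean on these libraries where they do the work, as an engineer would, in place of code of your own. Each camera call takes 0.05 s, during which the arm holds its last target. There are 200 camera calls.

## Working session

There is one attempt and no reset: what is moved stays moved. The work goes in short steps, each a Python script; the robot and the scene stay as the last script left them, time stands still between calls to the robot, and variables do not carry over. Pictures are saved under pics/ and viewed, at most 10 in all, crops included, and the job is handed in when it is done.

```bash
ls; mkdir -p pics; python3 - <<'E'
from bench import manip as m
import cv2,numpy as np
for c in ("scene","top"):
    p,d=m.grab_frame(c); cv2.imwrite(f"pics/{c}0.png",p[:,:,::-1])
    k=m.get_calibration(c); print(c,k)
    for n in ("pan","pan_axis","pan_bar","pan_lip","stand","stand_axis","catch","gate_left","ball_a_center","transformer","capacitor"):
        try: print(n,[(np.round(r["at"],3).tolist(),round(r["confidence"],2)) for r in m.look_for(c,n)][:4])
        except Exception as e: print(n,e)
print(m.current_time())
E
```

```text
pics
scene {'camera_matrix': array([[410.29930628,   0.        , 327.58592684],
       [  0.        , 410.29930628, 199.19264952],
       [  0.        ,   0.        ,   1.        ]]), 'k1': -0.06911983432310895, 'R': array([[ 0.74780534, -0.66355692,  0.02189489],
       [-0.34415147, -0.41562652, -0.84191114],
       [ 0.56775605,  0.62205049, -0.53917182]]), 't': array([-0.35969409,  0.29427037,  0.96361828])}
pan [([0.515, -0.273, 0.024], 0.88)]
pan_axis [([0.522, -0.276, 0.031], 0.6)]
pan_bar [([0.515, -0.277, 0.029], 0.56)]
pan_lip [([0.521, -0.276, 0.028], 0.76)]
stand [([0.528, 0.211, 0.026], 0.73)]
stand_axis [([0.536, 0.212, 0.023], 0.65)]
catch [([0.525, 0.214, 0.027], 0.85)]
gate_left []
ball_a_center [([0.377, 0.422, 0.045], 0.44)]
transformer [([0.683, -0.323, 0.064], 0.71)]
capacitor [([0.376, 0.424, 0.045], 0.61)]
top {'camera_matrix': array([[480.31290722,   0.        , 318.90935468],
       [  0.        , 480.31290722, 200.97221461],
       [  0.        ,   0.        ,   1.        ]]), 'k1': -0.03929690620297235, 'R': array([[ 0.02294997, -0.99963543, -0.0142235 ],
       [-0.9937592 , -0.02125699, -0.10950248],
       [ 0.10916021,  0.01664781, -0.99388475]]), 't': array([0.07132741, 0.54215281, 1.67299295])}
pan [([0.524, -0.28, 0.026], 0.94)]
pan_axis [([0.527, -0.282, 0.026], 0.67)]
pan_bar [([0.525, -0.277, 0.022], 0.65)]
pan_lip [([0.531, -0.286, 0.028], 0.86)]
stand [([0.548, 0.223, 0.014], 0.84)]
stand_axis [([0.548, 0.226, 0.014], 0.77)]
catch [([0.546, 0.223, 0.018], 0.74)]
gate_left []
ball_a_center []
transformer [([0.708, -0.305, 0.074], 0.82)]
capacitor []
1.2
```

View pics/scene0.png

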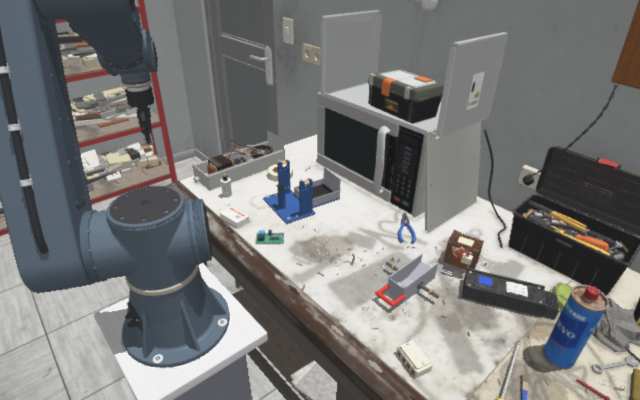

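View pics/top0.png

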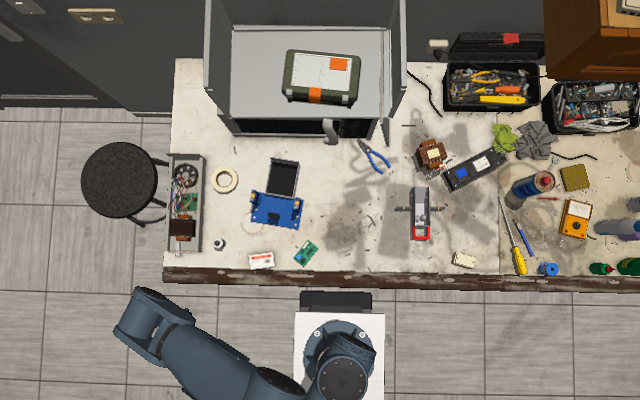

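The scene view shows the pan at about (412,280), with its red bar at (392,300) facing the robot and the spout pointing away. The stand is at about (290,195), with its tray on the +x side, turned slightly. The top view agrees: pan at (420,212), stand at (277,208) and tray at (283,177). Next I'll take closer looks from the wrist.

```bash
cat > h.py <<'E'
from bench import manip as m
import cv2,numpy as np
from scipy.spatial.transform import Rotation as Ro
def tool(yaw,pitch=0.):  # tool down, tool y along yawed y; pitch about yawed +y
    return (Ro.from_euler('z',yaw)*Ro.from_euler('y',pitch)*Ro.from_matrix(np.diag([1,-1,-1.]))).as_matrix()
def cloud(c,save=None):
    k=m.get_calibration(c); p,d=m.grab_frame(c)
    if save: cv2.imwrite(f"pics/{save}.png",p[:,:,::-1])
    v,u=np.mgrid[:400,:640].astype(np.float32)
    s=cv2.undistortPoints(np.stack([u.ravel(),v.ravel()],1)[:,None],k["camera_matrix"],np.array([k["k1"],0,0,0.]))[:,0]
    X=np.c_[s,np.ones(len(s))]*d.reshape(-1,1)
    W=(X-k["t"])@k["R"]; W[d.ravel()<=0]=np.nan
    return p,W.reshape(400,640,3)
E
python3 - <<'E'
from h import *
print(m.current_tcp_rot().round(2).tolist())
k=m.get_calibration("wrist"); C=-k["R"].T@k["t"]; print("cam",(C-m.current_ee_pos()).round(3),"fwd",k["R"][2].round(2), k["camera_matrix"][0,0])
for y in (0,-.17):
  for nm,P in (("pan",[.52,-.28,.3]),("st",[.53,.22,.33])):
    print(nm,y,[None if q is None else np.round(q,2).tolist() for q in [m.inverse_kinematics(P,tool(y)),m.inverse_kinematics(P,tool(y+np.pi))]])
E
```

```text
[[-0.94, 0.34, 0.0], [0.34, 0.94, -0.0], [-0.0, -0.0, -1.0]]
cam [-0.072  0.026  0.182] fwd [ 0.28 -0.1  -0.95] 279.907870579074
pan 0 [[-0.57, 0.34, 1.4, -0.0, 1.4, 1.0], [-0.57, 0.34, 1.4, -0.0, 1.4, -2.14]]
st 0 [[0.31, 0.3, 1.39, -0.0, 1.45, 1.88], [0.31, 0.3, 1.39, -0.0, 1.45, -1.26]]
pan -0.17 [[-0.57, 0.34, 1.4, -0.0, 1.4, 1.17], [-0.57, 0.34, 1.4, -0.0, 1.4, -1.97]]
st -0.17 [[0.31, 0.3, 1.39, -0.0, 1.45, 2.05], [0.31, 0.3, 1.39, -0.0, 1.45, -1.09]]
```

```bash
python3 - <<'E'
from h import *
np.set_printoptions(precision=4,suppress=True)
def rect(P): 
    r=cv2.minAreaRect((P[:,:2]*1000).astype(np.float32)); return np.round(r[0],1),np.round(r[1],1),round(r[2],1)
def do(nm,P):
    m.move_ptp(P,tool(np.pi))
    p,W=cloud("wrist",nm+"_w1"); np.savez(nm+"1.npz",p=p,W=W); 
    return p,W
p,W=do("stand",[.53,.22,.32])
for n in ("stand","catch","gate_left"): print(n,[(np.round(r["at"],3).tolist(),round(r["confidence"],2)) for r in m.look_for("wrist",n)])
hsv=cv2.cvtColor(p,cv2.COLOR_RGB2HSV)
b=(hsv[...,0]>100)&(hsv[...,0]<128)&(hsv[...,1]>120)&np.isfinite(W[...,2])
top=W[b&(W[...,2]>.12)]
print("top blue",len(top),rect(top))
_,lab,cen=cv2.kmeans((top*1000).astype(np.float32),2,None,(3,50,.1),5,cv2.KMEANS_PP_CENTERS)
for i in (0,1):
    t=top[lab[:,0]==i]; print(rect(t),t.mean(0),t[:,2].max())
base=W[b&(W[...,2]<.05)]; print("base",rect(base),base.mean(0))
p,W=do("pan",[.52,-.28,.32])
for n in ("pan","pan_bar","ball_a_center"): print(n,[(np.round(r["at"],3).tolist(),round(r["confidence"],2)) for r in m.look_for("wrist",n)])
hsv=cv2.cvtColor(p,cv2.COLOR_RGB2HSV)
r=((hsv[...,0]<8)|(hsv[...,0]>172))&(hsv[...,1]>130)&(W[...,2]>.01)&(W[...,2]<.05)
print("red",rect(W[r]),W[r].mean(0),W[r][:,2].max())
e=(W[...,2]>.048)&(W[...,2]<.07)&(abs(W[...,0]-.52)<.13)&(abs(W[...,1]+.28)<.09)
print("rim",rect(W[e]),W[e].mean(0))
print(m.current_time())
E
```

```text
stand [([0.538, 0.224, 0.014], 0.85)]
catch []
gate_left [([0.545, 0.304, 0.133], 0.44)]
top blue 78 (array([604. , 124.2]), array([138.9, 392.3]), 34.7)
(array([617.4,  94.4]), array([ 70.8, 354. ]), 48.0) [0.532  0.1531 0.1557] 0.45552168661323433
(array([540.7, 292.3]), array([27.9, 43.8]), 89.9) [0.553  0.3001 0.1425] 0.452017454052374
base (array([482.6, 188.8]), array([306.9, 798.3]), 17.0) [0.5193 0.2002 0.009 ]
pan [([0.524, -0.281, 0.025], 0.63), ([0.542, 0.201, 0.012], 0.26)]
pan_bar [([0.523, -0.275, 0.023], 0.63)]
ball_a_center [([0.491, -0.271, 0.023], 0.52), ([0.696, -0.31, 0.072], 0.43)]
red (array([ 557.9, -588.6]), array([161. , 725.1]), 29.6) [ 0.4357 -0.2956  0.0285] 0.04403707169673583
rim (array([ 529.3, -279.9]), array([139.8,  53.8]), 0.9) [ 0.5177 -0.2798  0.0549]
5.1417
```

View pics/stand_w1.png

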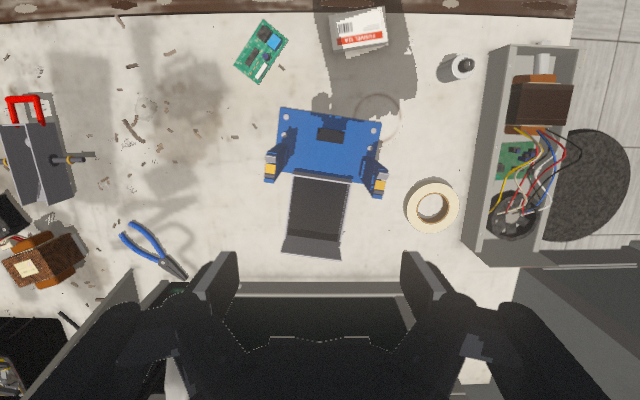

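View pics/pan_w1.png

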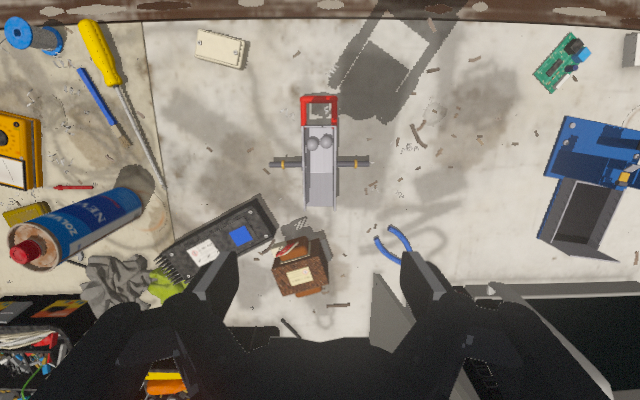

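The stand view shows the forks at (272,165) and (378,180) with their brass gates, and the tray at (318,215). The pan view shows both balls at (318,142), the pins at (275,162) and (365,162), and the bar at (319,98). The rim fit of 139.8 x 53.8 mm matches the pan. I'll refine the stand from the saved data.

```bash
python3 - <<'E'
from h import *
np.set_printoptions(precision=4,suppress=True)
def rect(P): 
    r=cv2.minAreaRect((P[:,:2]*1000).astype(np.float32)); return len(P),np.round(r[0],1),np.round(r[1],1),round(r[2],1)
f=np.load("pan1.npz");p,W=f["p"],f["W"]
hsv=cv2.cvtColor(p,cv2.COLOR_RGB2HSV)
v,u=np.mgrid[:400,:640]
box=(u>255)&(u<385)&(v>85)&(v<215)
r=box&((hsv[...,0]<8)|(hsv[...,0]>172))&(hsv[...,1]>130)&(W[...,2]>.01)
print("red",rect(W[r]),np.percentile(W[r][:,2],[5,50,95]))
pin=box&(W[...,2]>.015)&(W[...,2]<.04)&(abs(W[...,0]-.524)<.02)&(abs(W[...,1]+.28)>.032)
P=W[pin]; print("pin",rect(P),np.percentile(P[:,2],[5,50,95]))
for s in (P[P[:,1]>-.28],P[P[:,1]<-.28]): print(s.mean(0))
f=np.load("stand1.npz");p,W=f["p"],f["W"]
hsv=cv2.cvtColor(p,cv2.COLOR_RGB2HSV)
box=(u>255)&(u<395)&(v>100)&(v<265)
b=box&(hsv[...,0]>100)&(hsv[...,0]<128)&(hsv[...,1]>100)
base=b&(W[...,2]>.003)&(W[...,2]<.03);print("base",rect(W[base]),np.median(W[base][:,2]))
for nm,s in (("L",u>330),("R",u<330)):
    t=b&s&(W[...,2]>.122)&(W[...,2]<.16); print(nm,rect(W[t]),W[t].min(0),W[t].max(0))
    for lo in range(115,145,4):
        q=W[box&s&(W[...,2]>lo/1e3)&(W[...,2]<=(lo+4)/1e3)]; 
        if len(q): print(lo,len(q),q[:,:2].min(0),q[:,:2].max(0))
    y=box&s&(hsv[...,0]>12)&(hsv[...,0]<32)&(hsv[...,1]>90)&(W[...,2]>.09); print(" brass",rect(W[y]) if y.sum() else 0,np.median(W[y],0))
tr=box&(W[...,2]>.028)&(W[...,2]<.1)&(W[...,0]>.57)&~b; print("traywall",rect(W[tr]))
fl=box&(abs(W[...,2]-.014)<.006)&(W[...,0]>.58)&~b; print("trayfloor",rect(W[fl]))
E
```

```text
red (481, array([ 437.2, -280.3]), array([45. , 57.7]), 1.1) [0.0263 0.0291 0.0312]
pin (371, array([ 524. , -278.9]), array([170.3,  16.2]), 89.7) [0.0256 0.0287 0.0312]
[ 0.5237 -0.2206  0.0284]
[ 0.5249 -0.3393  0.0287]
base (4680, array([506.7, 233.3]), array([174. , 108.3]), 81.4) 0.008448055358053026
L (41, array([542.5, 301. ]), array([11.7, 40.6]), 88.0) [0.5223 0.2946 0.1308] [0.563  0.3076 0.1339]
115 14 [0.521  0.2932] [0.5595 0.3112]
119 15 [0.5217 0.2931] [0.5608 0.309 ]
123 13 [0.5211 0.2934] [0.5605 0.3105]
127 32 [0.5214 0.2932] [0.5615 0.3097]
131 229 [0.5213 0.2934] [0.5632 0.3119]
135 28 [0.5293 0.2979] [0.5535 0.3113]
139 38 [0.5247 0.2984] [0.5304 0.3115]
 brass (92, array([544.2, 303. ]), array([14.1, 12.7]), 79.0) [0.5445 0.3026 0.1319]
R (51, array([520.2, 155.6]), array([12.2, 41.5]), 80.8) [0.4998 0.1465 0.1302] [0.5406 0.1645 0.1338]
115 9 [0.4989 0.1557] [0.5369 0.165 ]
119 8 [0.4986 0.1549] [0.5358 0.1656]
123 11 [0.4983 0.1539] [0.5391 0.1657]
127 36 [0.499  0.1463] [0.5408 0.1654]
131 233 [0.4986 0.1465] [0.5406 0.1656]
135 29 [0.5043 0.1518] [0.5287 0.1649]
139 35 [0.5027 0.1524] [0.5081 0.1641]
 brass (97, array([521.9, 155.4]), array([13.9, 12.5]), 89.1) [0.5215 0.1556 0.132 ]
traywall (1172, array([621.9, 214.8]), array([104.3, 119.7]), 81.7)
trayfloor (2764, array([626.4, 214.2]), array([ 98.5, 106.2]), 81.4)
```

```bash
python3 - <<'E'
from h import *
np.set_printoptions(precision=4,suppress=True)
yp=0.0148; ys=np.radians(-8.6)
m.move_ptp([.5243,-.280,.13],tool(yp+np.pi))
m.move_l([.5243,-.280,.031],max_speed=.1)
print("F",m.current_force())
m.set_gripper(.3,70); print("w",m.current_grip_width()*85,m.current_grip_force(),m.current_ee_pos())
m.move_l([.5243,-.280,.20],max_speed=.1)
print("F",m.current_force(),m.current_grip_width()*85)
m.move_l([.531,.229,.20],tool(ys+np.pi),max_speed=.18)
m.move_l([.531,.229,.178],max_speed=.08)
m.dwell(.2)
p,W=cloud("wrist","hover"); np.savez("hover.npz",p=p,W=W); print(m.current_ee_pos(),m.current_time())
cv2.imwrite("pics/hover2.png",cv2.resize(p[60:300,180:500,::-1],(800,600)))
E
```

```text
F [0.5977 0.2447 0.6556]
w 25.71250223733563 0.0 [ 0.5243 -0.28    0.031 ]
F [ 0.2134 -0.6611 -0.8344] 25.26717248548629
[0.5312 0.2291 0.1784] 13.1583
```

View pics/hover.png

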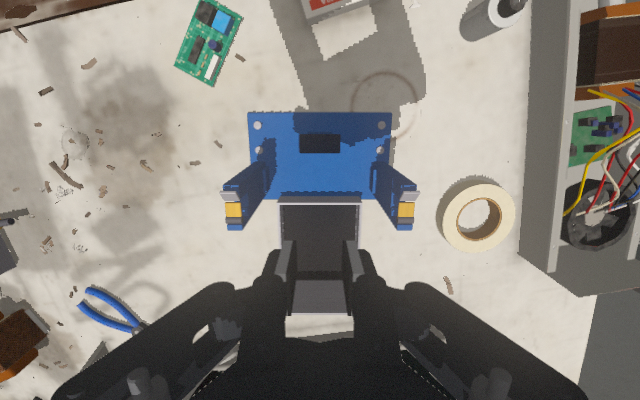

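The gripper closed on nothing: the pan isn't in the hand. The hover view does show the stand clearly, with gates at (233,209) and (406,209). I'll use it for a second stand measurement and check the pan from the scene camera.

```bash
python3 - <<'E'
from h import *
np.set_printoptions(precision=4,suppress=True)
def rect(P): 
    r=cv2.minAreaRect((P[:,:2]*1000).astype(np.float32)); return len(P),np.round(r[0],1),np.round(r[1],1),round(r[2],1)
p,W=cloud("scene","sc2"); cv2.imwrite("pics/sc2c.png",cv2.resize(p[220:330,330:480,::-1],(750,550),interpolation=cv2.INTER_CUBIC))
box=np.zeros((400,640),bool);box[240:310,360:445]=1
e=box&(W[...,2]>.045)&(abs(W[...,1]+.28)<.1)&(abs(W[...,0]-.52)<.12);print("rim scene",rect(W[e]),W[e][:,2].max())
p,W=cloud("top"); 
e=(W[...,2]>.045)&(W[...,2]<.07)&(abs(W[...,1]+.28)<.06)&(abs(W[...,0]-.52)<.09);print("rim top",rect(W[e]))
f=np.load("hover.npz");p,W=f["p"],f["W"]
hsv=cv2.cvtColor(p,cv2.COLOR_RGB2HSV); v,u=np.mgrid[:400,:640]
c=np.cos(np.radians(8.6));s=np.sin(np.radians(8.6))
d=W[...,:2]-np.array([.531,.229]); sx=d[...,0]*c-d[...,1]*s; sy=d[...,0]*s+d[...,1]*c
for nm,k in (("L",(u>368)&(u<425)),("R",(u>212)&(u<275))):
    k=k&(v>160)&(v<240)
    y=k&(hsv[...,0]>12)&(hsv[...,0]<32)&(hsv[...,1]>90)&(W[...,2]>.12)
    print(nm,"brass",rect(W[y]),"sx",sx[y].min(),sx[y].max(),"sy",sy[y].min(),sy[y].max(),np.median(W[y][:,2]))
    t=k&(W[...,2]>.128)&(W[...,2]<.145); print(" top sx",sx[t].min(),sx[t].max(),"sy",sy[t].min(),sy[t].max())
    t=k&(W[...,2]>.1375)&(W[...,2]<.145); print(" peak sx",sx[t].min(),sx[t].max(),"sy",sy[t].min(),sy[t].max())
E
```

```text
rim scene (304, array([ 528.9, -281. ]), array([141.3,  55.8]), 0.9) 0.05826246508913496
rim top (117, array([ 529.2, -274.9]), array([136.4,  55.3]), 0.2)
L brass (239, array([544.1, 303.2]), array([14.6, 13.4]), 80.5) sx -0.004913682636183771 0.00849183544281098 sy 0.06793727587625303 0.0826337498520621 0.1319180432899264
 top sx -0.0209012131032376 0.021603534725917375 sy 0.06785497842202605 0.08267846861141971
 peak sx -0.017300356659428768 -0.010815255236835583 sy 0.06803895612670051 0.08185469956562078
R brass (235, array([521.6, 155.1]), array([13.8, 13.1]), 81.0) sx -0.004833667261761241 0.008287489397863612 sy -0.08139164375653479 -0.06758745815357227 0.13191745981753128
 top sx -0.02087814212607525 0.021412996072170072 sy -0.0821840285569311 -0.0669475169330482
 peak sx -0.01719121852889957 -0.010931662811075115 sy -0.08110319738661674 -0.06742588797156082
```

View pics/sc2c.png

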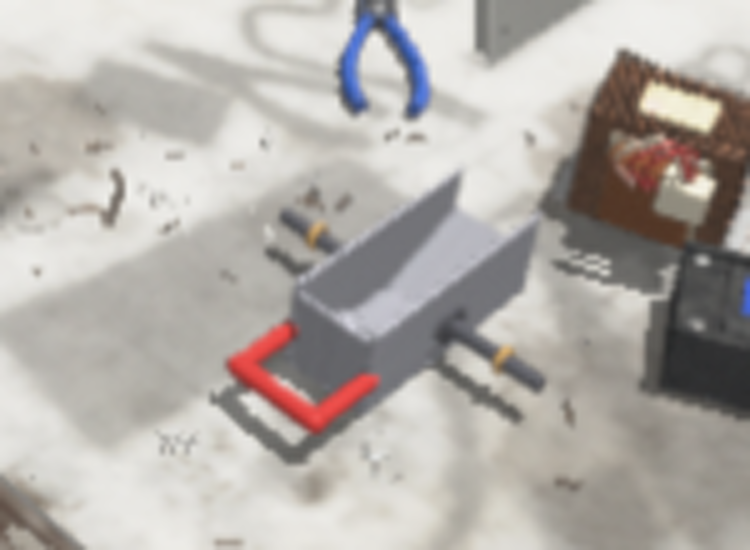

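```bash
python3 - <<'E'
from h import *
np.set_printoptions(precision=4,suppress=True)
T=np.array([.5312,.2291,.1784]); R=tool(np.radians(-8.6)+np.pi)
for f in ("hover","pan1"):
    W=np.load(f+".npz")["W"]
    if f=="pan1": T=np.array([.52,-.28,.32]);R=tool(np.pi)
    L=(W-T)@R
    for nm,s in (("l",L[...,1]>0),("r",L[...,1]<0)):
        k=(abs(L[...,0])<.03)&(abs(L[...,1])<.07)&(L[...,2]>-.1)&(L[...,2]<.03)&s
        Q=L[k]; print(f,nm,len(Q),"x",np.percentile(Q[:,0],[1,50,99]),"y",np.percentile(Q[:,1],[1,99]),"z",np.percentile(Q[:,2],[1,50,99]))
print(m.current_grip_width(),m.current_grip_force(),m.current_time(),m.current_ee_pos(),m.current_qpos())
E
```

```text
hover l 5128 x [-0.0104  0.008   0.0141] y [0.0124 0.0473] z [-0.0997 -0.092  -0.0447]
hover r 5109 x [-0.0104  0.008   0.0142] y [-0.0477 -0.0127] z [-0.0997 -0.092  -0.0448]
pan1 l 2903 x [-0.0101  0.0077  0.0138] y [0.0429 0.0671] z [-0.0998 -0.0805 -0.054 ]
pan1 r 2931 x [-0.0101  0.0077  0.0138] y [-0.0666 -0.0414] z [-0.0998 -0.0806 -0.0538]
0.30410946263921373 0.0 13.2583 [0.5311 0.229  0.1783] [ 0.3267  0.4168  1.5925 -0.      1.1319 -1.0941]
```

```bash
python3 - <<'E'
from h import *
np.set_printoptions(precision=4,suppress=True)
T=np.array([.5312,.2291,.1784]); R=tool(np.radians(-8.6)+np.pi)
W=np.load("hover.npz")["W"]; L=(W-T)@R
k=(abs(L[...,0])<.03)&(abs(L[...,1])<.07)&(L[...,2]>-.1)&(L[...,2]<.08)
h,e=np.histogram(L[k][:,2],bins=np.arange(-.1,.081,.005)); print(list(zip(e.round(3).tolist(),h.tolist())))
q=k&(L[...,2]>-.055)&(L[...,2]<-.02); v,u=np.where(q); print(u.min(),u.max(),v.min(),v.max())
# independent: scene camera cloud of the gripper near TCP
_,W=cloud("scene","sc3"); L=(W-T)@R
k=(abs(L[...,0])<.04)&(abs(L[...,1])<.06)&(L[...,2]>-.2)&(L[...,2]<.04)
h,e=np.histogram(L[k][:,2],bins=np.arange(-.2,.041,.01)); print(list(zip(e.round(2).tolist(),h.tolist())))
E
```

```text
[(-0.1, 3056), (-0.095, 2735), (-0.09, 1146), (-0.085, 671), (-0.08, 638), (-0.075, 301), (-0.07, 392), (-0.065, 338), (-0.06, 320), (-0.055, 289), (-0.05, 239), (-0.045, 100), (-0.04, 12), (-0.035, 0), (-0.03, 0), (-0.025, 0), (-0.02, 0), (-0.015, 0), (-0.01, 0), (-0.005, 0), (0.0, 0), (0.005, 0), (0.01, 0), (0.015, 0), (0.02, 0), (0.025, 0), (0.03, 0), (0.035, 35), (0.04, 62), (0.045, 282), (0.05, 87), (0.055, 77), (0.06, 75), (0.065, 124), (0.07, 168), (0.075, 126)]
268 370 240 286
[(-0.2, 92), (-0.19, 78), (-0.18, 85), (-0.17, 44), (-0.16, 36), (-0.15, 76), (-0.14, 72), (-0.13, 54), (-0.12, 62), (-0.11, 65), (-0.1, 57), (-0.09, 44), (-0.08, 32), (-0.07, 35), (-0.06, 40), (-0.05, 26), (-0.04, 6), (-0.03, 0), (-0.02, 0), (-0.01, 0), (0.0, 0), (0.01, 0), (0.02, 0), (0.03, 0)]
```

Both cameras put the real fingertips about 39 mm behind the reported TCP at this opening, and about 48 mm when fully open. That explains the miss above the walls. I'll correct by that amount and grasp again.

```bash
python3 - <<'E'
from h import *
np.set_printoptions(precision=4,suppress=True)
yp=0.0148; ys=np.radians(-8.6)
m.set_gripper(1.0,70)
m.move_ptp([.5243,-.280,.06],tool(yp+np.pi))
m.move_l([.5243,-.280,-.006],max_speed=.1)
print("F",m.current_force())
m.set_gripper(.3,70); w=m.current_grip_width()*85; print("w",w,m.current_grip_force(),m.current_ee_pos(),m.current_force())
if 45<w<65:
    m.move_l([.5243,-.280,.03],max_speed=.1)
    print("F",m.current_force(),m.current_grip_width()*85,m.current_time())
E
```

```text
F [ 0.0632 -0.2919  0.4746]
w 52.0997891447867 74.76090431213379 [ 0.5247 -0.2802 -0.005 ] [-1.9151  0.4392  6.8445]
F [-0.1363  0.0232 -5.2738] 52.53619456227073 17.5333
```

```bash
python3 - <<'E'
from h import *
np.set_printoptions(precision=4,suppress=True)
ys=np.radians(-8.6)
m.move_l([.5243,-.280,.16],max_speed=.15)
m.move_l([.531,.229,.16],tool(ys+np.pi),max_speed=.18)
m.move_l([.531,.229,.130],max_speed=.08)
m.dwell(.2)
p,W=cloud("wrist","hov3"); np.savez("hov3.npz",p=p,W=W); print(m.current_ee_pos(),m.current_time(),m.current_force(),m.current_grip_width()*85)
c=np.cos(ys);s=-np.sin(ys)
d=W[...,:2]-np.array([.531,.229]); sx=d[...,0]*c-d[...,1]*s; sy=d[...,0]*s+d[...,1]*c; z=W[...,2]
for lo,hi in ((.066,.092),(-.092,-.066),(.044,.058),(-.058,-.044)):
    k=(sy>lo)&(sy<hi)&(abs(sx)<.03)&(z>.1)
    for zl in np.arange(.125,.185,.004):
        q=k&(z>zl)&(z<=zl+.004)
        if q.sum()>3: print(lo,round(zl,3),q.sum(),np.array([sx[q].min(),sx[q].mean(),sx[q].max(),sy[q].min(),sy[q].max()]))
E
```

```text
[0.5312 0.2291 0.1304] 22.3 [ 0.3975  0.4566 -4.6252] 52.42421887414098
0.066 0.125 75 [-0.0209 -0.0156  0.0111  0.068   0.0817]
0.066 0.129 508 [-0.0208 -0.0063  0.0091  0.0678  0.0825]
0.066 0.133 128 [-0.0208 -0.0099  0.0072  0.068   0.0819]
0.066 0.137 116 [-0.0171 -0.0137 -0.01    0.0678  0.0819]
0.066 0.141 53 [-0.0174 -0.0158 -0.0143  0.0678  0.0816]
0.066 0.157 57 [-0.0041 -0.0035 -0.0029  0.0661  0.0851]
0.066 0.161 393 [-0.0042 -0.0004  0.0057  0.066   0.0864]
0.066 0.165 75 [-0.0027  0.0003  0.0033  0.0662  0.0856]
-0.092 0.125 71 [-0.021  -0.0168  0.0095 -0.0813 -0.0671]
-0.092 0.129 515 [-0.0209 -0.007   0.0086 -0.082  -0.067 ]
-0.092 0.133 103 [-0.0209 -0.0105  0.0063 -0.0812 -0.0674]
-0.092 0.137 115 [-0.0172 -0.014  -0.0102 -0.0813 -0.0672]
-0.092 0.141 54 [-0.0175 -0.016  -0.0145 -0.0815 -0.0678]
-0.092 0.157 58 [-0.0052 -0.0043  0.0049 -0.0858 -0.0665]
-0.092 0.161 418 [-0.0052 -0.0011  0.0048 -0.086  -0.066 ]
-0.092 0.165 51 [-0.0028 -0.0009  0.0016 -0.0851 -0.0667]
0.044 0.157 41 [-0.0044 -0.0038 -0.0031  0.0441  0.0579]
0.044 0.161 299 [-0.0047 -0.0005  0.0057  0.044   0.058 ]
0.044 0.165 51 [-0.0028  0.0004  0.003   0.0445  0.058 ]
-0.058 0.157 48 [-0.0051 -0.0043 -0.0037 -0.0577 -0.0444]
-0.058 0.161 288 [-0.005  -0.001   0.0049 -0.058  -0.0441]
-0.058 0.165 57 [-0.0029 -0.0002  0.0023 -0.0577 -0.044 ]
```

View pics/hov3.png

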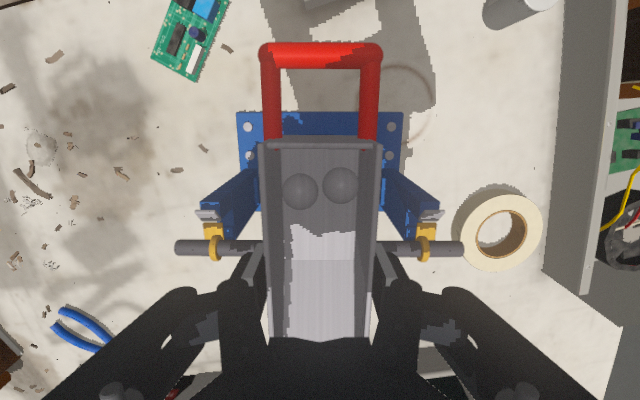

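The hover view shows the pins above the forks at (210,247) and (430,247). Both are centred over the slots to within 1 mm in x, and both balls are in the pan. Now I'll press down while watching the force.

```bash
python3 - <<'E'
from h import *
np.set_printoptions(precision=3,suppress=True)
m.move_l([.5308,.229,.110],max_speed=.08)
z=.110
while z>.076:
    z-=.004 if z>.086 else .0015
    m.move_l([.5308,.229,z],max_speed=.05)
    F=m.current_force(); print(round(z,4),m.current_ee_pos(),F)
    if F[2]>22: break
print(m.current_time(),m.current_grip_width()*85)
p,W=cloud("wrist","seat"); np.savez("seat.npz",p=p,W=W)
ys=np.radians(-8.6);c=np.cos(ys);s=-np.sin(ys)
d=W[...,:2]-np.array([.531,.229]); sx=d[...,0]*c-d[...,1]*s; sy=d[...,0]*s+d[...,1]*c; zz=W[...,2]
hsv=cv2.cvtColor(p,cv2.COLOR_RGB2HSV); br=(hsv[...,0]>12)&(hsv[...,0]<32)&(hsv[...,1]>90)
for g in (1,-1):
    k=(abs(sy*g-.075)<.008)&(abs(sx)<.03)&br&(zz>.1); print("gate",k.sum(),np.percentile(zz[k],[2,50,98]),sx[k].min(),sx[k].max())
    k=(abs(sy*g-.052)<.006)&(abs(sx)<.012)&(zz>.08); print("pin top",k.sum(),np.percentile(zz[k],[50,98]),sx[k].min(),sx[k].max())
E
```

```text
0.106 [0.531 0.229 0.107] [-0.155  0.363  1.507]
0.102 [0.531 0.229 0.103] [0.34  0.253 5.336]
0.098 [0.531 0.229 0.098] [-2.786  1.066  5.781]
0.094 [0.53  0.229 0.094] [-4.459  2.134  3.411]
0.09 [0.53  0.229 0.09 ] [-5.493  3.056  1.372]
0.086 [0.529 0.229 0.085] [-4.674  1.983 -6.807]
0.0845 [0.531 0.229 0.084] [ 0.637  1.184 -4.927]
0.083 [0.531 0.229 0.083] [ 0.517 -0.52  -4.645]
0.0815 [0.531 0.229 0.081] [ 0.884 -0.184 -4.452]
0.08 [0.531 0.229 0.081] [-2.041 -0.928  4.687]
0.0785 [0.531 0.229 0.081] [-7.646 -4.385 20.579]
0.077 [0.531 0.229 0.081] [-13.556  -5.939  35.192]
25.7 52.516758286919554
gate 614 [0.13  0.132 0.133] -0.0051995307388784055 0.010021558825567468
pin top 5553 [0.193 0.214] -0.011999486832472381 0.011991724801175788
gate 594 [0.131 0.132 0.133] -0.005161614497664323 0.008927468764679139
pin top 5369 [0.193 0.213] -0.011999500461468176 0.011954925322168346
```

View pics/seat.png

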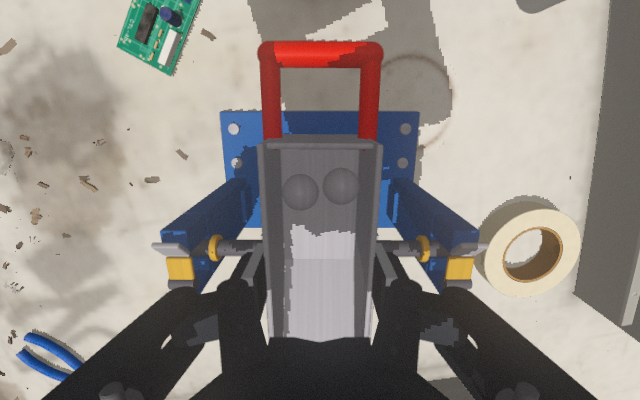

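Both gates have closed at z 0.132 above the pins, which sit under the gates at about (180,268) and (458,268). Now I'll release, measure the bar and plan the tip.

```bash
cat >> h.py <<'E'
YS=np.radians(-8.6); O=np.array([.531,.229,0]); RS=Ro.from_euler('z',YS)
def barpose(theta,p0,sg,th0=0.,D=.052,rb=.105):
    """TCP pose holding the bar with the pan tipped by theta (rad); tool pitched p0 when level"""
    b=O+RS.apply([-rb*np.cos(theta),0,.110+rb*np.sin(theta)])
    R=(RS*Ro.from_euler('y',p0+theta)*Ro.from_euler('z',sg*np.pi/2)*Ro.from_matrix(np.diag([1,-1,-1.]))).as_matrix()
    return b+D*R[:,2],R
E
python3 - <<'E'
from h import *
np.set_printoptions(precision=3,suppress=True)
f=np.load("seat.npz");p,W=f["p"],f["W"]; hsv=cv2.cvtColor(p,cv2.COLOR_RGB2HSV)
L=RS.inv().apply((W-O).reshape(-1,3)).reshape(W.shape)
k=((hsv[...,0]<8)|(hsv[...,0]>172))&(hsv[...,1]>130)&(abs(L[...,1])<.015)&(L[...,0]<-.08)&(L[...,0]>-.13)&(L[...,2]>.08)
print("bar",k.sum(),L[k][:,0].min(),L[k][:,0].max(),"ztop",np.percentile(L[k][:,2],[50,95]))
m.move_l([.531,.229,.0795],max_speed=.05); print(m.current_force())
m.set_gripper(.85); print("F",m.current_force())
m.move_l([.531,.229,.20],max_speed=.15)
print(m.current_time())
for sg in (1,-1):
  for p0 in (-40,-30,-20,-10,0):
    qs=[m.inverse_kinematics(*barpose(np.radians(t),np.radians(p0),sg)) for t in (0,25,48)]
    print(sg,p0,[None if q is None else np.round(q,2).tolist() for q in qs])
E
```

```text
bar 1688 -0.11033039340986414 -0.09862027284776767 ztop [0.116 0.118]
[-3.33  -1.291 12.967]
F [-0.299 -0.288 -0.048]
27.2833
1 -40 [[0.67, 0.42, 2.21, 4.69, 0.49, 2.28], [0.49, 0.32, 1.99, -0.26, 0.64, 0.84], [0.36, 0.42, 1.71, 0.07, 1.13, 0.47]]
1 -30 [[0.6, 0.38, 2.15, -1.05, 0.4, 1.7], [0.44, 0.36, 1.91, -0.07, 0.81, 0.63], [0.32, 0.49, 1.63, 0.15, 1.31, 0.41]]
1 -20 [[0.54, 0.38, 2.08, -0.51, 0.46, 1.12], [0.39, 0.41, 1.82, 0.05, 0.99, 0.51], [0.29, 0.57, 1.54, 0.2, 1.48, 0.38]]
1 -10 [[0.48, 0.4, 2.0, -0.18, 0.61, 0.77], [0.35, 0.48, 1.73, 0.14, 1.16, 0.43], [0.27, 0.65, 1.46, 0.25, 1.65, 0.36]]
1 0 [[0.43, 0.44, 1.91, -0.0, 0.79, 0.58], [0.32, 0.55, 1.65, 0.2, 1.34, 0.38], [0.25, 0.73, 1.39, 0.3, 1.81, 0.35]]
-1 -40 [[0.67, 0.42, 2.21, 4.69, 0.49, -0.87], [0.49, 0.32, 1.99, -0.26, 0.64, -2.3], [0.36, 0.42, 1.71, 0.07, 1.13, -2.67]]
-1 -30 [[0.6, 0.38, 2.15, -1.05, 0.4, -1.44], [0.44, 0.36, 1.91, -0.07, 0.81, -2.51], [0.32, 0.49, 1.63, 0.15, 1.31, -2.73]]
-1 -20 [[0.54, 0.38, 2.08, -0.51, 0.46, -2.02], [0.39, 0.41, 1.82, 0.05, 0.99, -2.63], [0.29, 0.57, 1.54, 0.2, 1.48, -2.76]]
-1 -10 [[0.48, 0.4, 2.0, -0.18, 0.61, -2.37], [0.35, 0.48, 1.73, 0.14, 1.16, -2.71], [0.27, 0.65, 1.46, 0.25, 1.65, -2.79]]
-1 0 [[0.43, 0.44, 1.91, -0.0, 0.79, -2.57], [0.32, 0.55, 1.65, 0.2, 1.34, -2.76], [0.25, 0.73, 1.39, 0.3, 1.81, -2.8]]
```

```bash
python3 - <<'E'
from h import *
np.set_printoptions(precision=3,suppress=True)
r=np.radians; P0=r(-10)
m.set_gripper(.4,50)
m.move_ptp(*barpose(0,P0,1,D=-.02))
m.move_l(barpose(0,P0,1)[0],max_speed=.08); print("F",m.current_force())
m.set_gripper(0,50); w=m.current_grip_width()*85; print("w",w,m.current_grip_force(),m.current_force(),m.current_time())
if 9<w<17:
    for t in (6,14,22,30,38,46):
        m.move_l(*barpose(r(t),P0,1),max_speed=.05); print(t,m.current_force(),m.current_time())
    p,W=cloud("wrist","tip"); p,W=cloud("scene","tips"); cv2.imwrite("pics/tipc.png",cv2.resize(p[130:240,230:380,::-1],(750,550),interpolation=cv2.INTER_CUBIC))
E
```

```text
F [ 0.289 -0.06   0.578]
w 9.92261088959952 48.84555995464325 [-1.66  -0.136  6.075] 30.7417
6 [3.692 0.179 0.269] 31.1167
14 [ 2.709  0.101 -0.311] 31.5667
22 [ 0.472  0.024 -0.918] 32.0167
30 [-1.784  0.739  0.547] 32.4667
38 [-2.328  0.894  2.76 ] 32.9167
46 [-2.86   0.106  3.472] 33.3667
```

View pics/tipc.png

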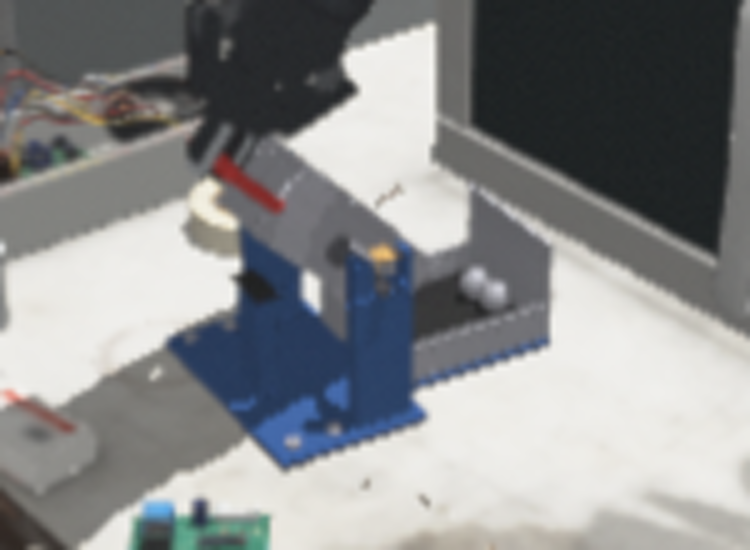

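The crop shows the pan tipped by the red bar at (250,185), and both balls already in the catch tray at (472,278) and (493,292). I'll hold it a moment, then lower it gently.

```bash
python3 - <<'E'
from h import *
np.set_printoptions(precision=3,suppress=True)
r=np.radians; P0=r(-10)
m.dwell(1.2)
for t,v in ((38,.05),(30,.05),(22,.05),(14,.05),(8,.04),(4,.025),(2,.015),(1,.01),(.3,.01),(-.2,.01),(-.6,.01)):
    m.move_l(*barpose(r(t),P0,1),max_speed=v)
    F=m.current_force(); print(t,F)
    if t<2 and F[2]>5: break
m.dwell(.2)
m.set_gripper(.4); print("rel",m.current_force(),m.current_time())
m.move_l(barpose(0,P0,1,D=-.03)[0],max_speed=.08)
T,R=barpose(0,P0,1,D=-.03)
m.move_l(T+np.array([-.06,0,.12]),max_speed=.2); m.dwell(.3)
p,W=cloud("wrist","end_w"); L=RS.inv().apply((W-O).reshape(-1,3)).reshape(W.shape); hsv=cv2.cvtColor(p,cv2.COLOR_RGB2HSV)
for c in ("wrist","scene","top"):
    if c!="wrist":
        p,W=cloud(c,"end_"+c); L=RS.inv().apply((W-O).reshape(-1,3)).reshape(W.shape); hsv=cv2.cvtColor(p,cv2.COLOR_RGB2HSV)
    k=((hsv[...,0]<8)|(hsv[...,0]>172))&(hsv[...,1]>130)&(abs(L[...,1])<.015)&(L[...,0]<-.08)&(L[...,0]>-.13)&(L[...,2]>.08)
    print(c,"bar top",k.sum(),np.percentile(L[k][:,2],[50,95]) if k.any() else 0)
    g=(hsv[...,0]>12)&(hsv[...,0]<32)&(hsv[...,1]>90)&(abs(L[...,0])<.015)&(abs(abs(L[...,1])-.075)<.01)&(L[...,2]>.1)
    print("  gates",[ (int((g&(L[...,1]*q>0)).sum()),np.median(L[...,2][g&(L[...,1]*q>0)])) for q in (1,-1)])
    print("  balls",[(RS.inv().apply(np.array(x["at"])-O).round(3),round(x["confidence"],2)) for x in m.look_for(c,"ball_a_center")])
p,_=m.grab_frame("scene"); cv2.imwrite("pics/endc.png",cv2.resize(p[130:240,230:380,::-1],(750,550),interpolation=cv2.INTER_CUBIC))
print(m.current_time())
E
```

```text
38 [-4.055 -0.026  3.595]
30 [-2.971 -0.62   1.552]
22 [-3.023 -0.423  1.548]
14 [-3.172 -0.288  1.101]
8 [-1.508 -0.173  0.39 ]
4 [ 0.787 -0.389 -0.643]
2 [ 1.477  0.01  -0.862]
1 [ 0.777  0.606 -0.205]
0.3 [-2.033 -0.774  3.114]
-0.2 [-4.809  0.658  6.565]
rel [-1.127  0.27   0.232] 39.1833
wrist bar top 212 [0.116 0.117]
  gates [(132, np.float64(0.13203072884934058)), (97, np.float64(0.13204017809819849))]
  balls [(array([-0.005,  0.019,  0.015]), 0.46)]
scene bar top 13 [0.115 0.117]
  gates [(7, np.float64(0.1294791251365105)), (10, np.float64(0.1299543952821542))]
  balls []
top bar top 28 [0.116 0.123]
  gates [(23, np.float64(0.1305442620315083)), (15, np.float64(0.13227569198169112))]
  balls []
41.8333
```

View pics/endc.png

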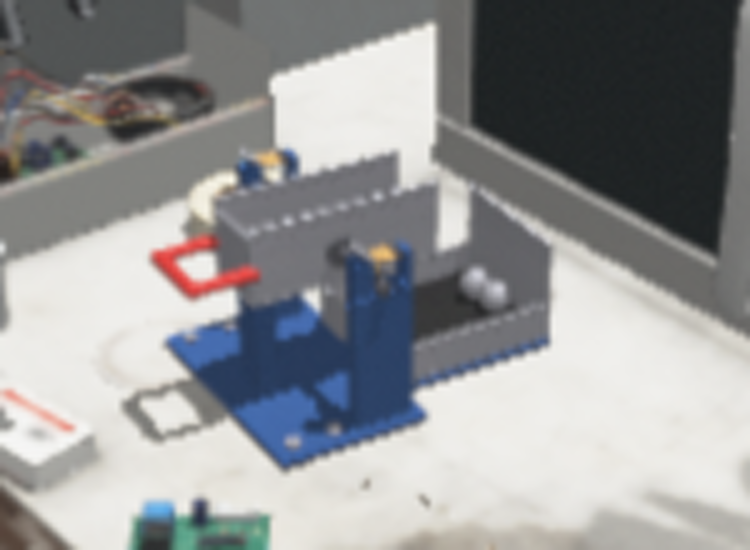

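The pan hangs level with both gates closed (brass at (383,255) and (268,160)). Both balls are in the tray at (475,278) and (493,292), and the hand is clear.

```bash
python3 -c "
from bench import manip as m
print(m.sign_off())"
```

```text
the job is handed in; nothing more can be done
None
```

The job is handed in at about 42 s: the pan hangs level on its rest with both gates closed over its pins, it was tipped to about 46° so both balls rolled into the catch tray, and it was lowered gently and released; one first grasp closed on nothing above the pan and moved nothing.

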